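# Load the dry-block incubator, close it and switch it on

## Task

Lift the aluminium block that holds the tubes by its fin and set it down flat in the open chamber of the small white incubator, upright and without dropping it. Then lower the lid until it is fully shut, without slamming it, and only then turn the rotary switch on the console a quarter turn clockwise, fully to on. Leave the empty block, the pot of sticks and the counter where they are.

Things in the scene. Friction and masses are not known exactly. Their poses are not given: they have to be found in the camera images.
- full_block: Dull grey aluminium block with six white-capped amber tubes, about 0.5 kg. Base 106 (x) x 70 (y) x 25 high; in mid-top an upright fin to lift it by, 28 along x, 12 thick along y, its top 61 above the underside. Tubes (caps 15 wide, tops 55 above the underside) in rows of three at x = -37 and +37. Origin: centre of the underside, z up. Either way round fits.
- empty_block: The same aluminium block with fin, but with six empty holes and no tubes; a bystander that stays where it is. Origin: centre of the underside.
- incubator: White incubator, fixed. Origin: on the bench under the chamber's centre. Chamber open on top, inner 100 (x) x 126 (y), walls 8, rim 90 and floor 20 above the bench: the block goes in with its long side along the incubator's y. Console, 80 high, adjoins on the -y side (y -71 to -182, 116 wide in x). Lid hinged on the +y rim.
- chamber_floor (a point): Centre of the chamber's floor, 20 above the bench; axes as the incubator's.
- lid (a joint): Angle of the lid, rad: 0 shut, lying on the rim; 1.57 upright; at most 1.95. A stiff hinge: the lid stays where it is left.
- lid_hinge (a point): Middle of the hinge line, at the incubator's (0, 71, 90), fixed; the line runs along its x. The lid is a plain grey plate, 118 along the hinge, 144 from hinge to free edge, 10 thick; shut, it lies 90 to 100 above the bench with its free edge on the -y side, by the console.
- lid_edge (a point): Middle of the lid's free edge, half-way through its thickness, 144 from the hinge line; moves with the lid.
- switch (a joint): Angle of the rotary switch, rad: 0 off (its bar along the incubator's x), 1.57 on (bar along the incubator's y). Grows clockwise seen from above; a stop at each end, stiff (0.08 N m), stays where it is left.
- switch_grip (a point): On the upright axis of the switch, at the incubator's (0, -135, 107): the height to grip. The switch is a black bar grip 56 long, 12 thick, 30 high (88 to 118 above the bench) on a round collar; its axes turn with it, x along the bar.
- stick_pot: Round steel pot of wooden sticks, 72 in diameter, 143 high with the sticks; a bystander. Origin: centre of the underside.
- counter_box: White keypad counter, 120 x 150 x 65 high; a bystander. Origin: centre of the underside.
Mind the look-alikes: they are no part of the job. Leave any black, red or yellow look-alike of the full_block alone.

How it is judged:
On the way, in this order (a step that is already met when the one before it is completed fails the run):
1. the full block stands flat on the chamber's floor, let go, with the lid still open (x of full_block in the frame of chamber_floor between -0.022 and 0.022 m and y of full_block in the frame of chamber_floor between -0.022 and 0.022 m and z of full_block in the frame of chamber_floor between -0.004 and 0.004 m and angle between full_block's own z axis and vertical below 0.06 rad and contact force between the fingers and full_block below 0.1 N and value of joint lid above 0.5 rad), for 0.2 s.
2. the lid is fully shut over it, the switch still off (x of full_block in the frame of chamber_floor between -0.022 and 0.022 m and y of full_block in the frame of chamber_floor between -0.022 and 0.022 m and z of full_block in the frame of chamber_floor between -0.004 and 0.004 m and angle between full_block's own z axis and vertical below 0.06 rad and value of joint lid below 0.04 rad and value of joint switch below 0.5 rad), for 0.2 s.
3. the switch is turned fully to on (value of joint lid below 0.04 rad and value of joint switch above 1.35 rad), for 0.2 s.
At the end, for the whole second after the job is handed in: The full block stands at rest and flat (within 0.06 rad) on the chamber's floor (within 4 mm), inside the walls (within 22 mm of the middle each way); the lid is shut (under 0.04 rad); the switch is on (over 1.35 rad); the empty block, pot and counter are within 30 mm of where they started (all of step 3 and x of full_block in the frame of chamber_floor between -0.022 and 0.022 m and y of full_block in the frame of chamber_floor between -0.022 and 0.022 m and z of full_block in the frame of chamber_floor between -0.004 and 0.004 m and angle between full_block's own z axis and vertical below 0.06 rad and linear speed of full_block below 0.02 m/s and distance of each of empty_block, stick_pot, counter_box from where it was at the start of the episode below 0.03 m); the robot touches nothing.
It fails at once if a bystander is moved by more than 30 mm (distance of any of empty_block, stick_pot, counter_box from where it was at the start of the episode above 0.03 m).
It fails at once if the full block is tipped by more than 0.5 rad (angle between full_block's own z axis and vertical above 0.5 rad).
It fails at once if the full block is dropped (out of the fingers and moving faster than 0.45 m/s) (contact force between the fingers and full_block below 0.1 N and linear speed of full_block above 0.45 m/s).
It fails at once if the lid is slammed (reaching the rim, below 0.2 rad, faster than 3 rad/s) (value of joint lid below 0.2 rad and velocity of joint lid below -3 rad/s).
It fails at once if the switch is turned past the middle while the lid is not shut (value of joint switch above 0.8 rad and value of joint lid above 0.08 rad).
It also fails if it takes over 69 s, if anything falls off the work surface, if the arm or the gripper's body presses on something with over 40 N, if the wrist force passes 120 N, or if a joint passes its speed limit or range.

## Robot

A 6-joint arm with a two-finger parallel gripper is mounted at the origin on the work surface. World frame = base frame: x ahead of the robot, y to its left, z up, the work surface at z = 0. Lengths are in m, angles in rad, forces in N, time in s.
With the tool pointing down it reaches from about 0.3 to 0.775 m from the base axis. Payload 14.6 kg.
Tool frame: the origin (TCP) lies at the very end of the fingers, on their centre line; the grasp point (between the pads) lies 19 mm behind it; z points along the fingers, y is the line along which they close (so a half turn about z gives the same grasp; the last joint's range is limited). The gripper opens to 94 mm and grips with 3 to 60 N. Pads are 16 mm wide; open, the fingers measure 119 mm over their backs; the gripper's body (75 mm by 177 mm) begins 78 mm behind the grasp point.
Start: joints at [-1.416, 0.3, 1.521, -0, 1.321, -0.067], TCP at [0.121, -0.537, 0.205] pointing down, gripper open.
Joint ranges: [-3.03, 3.03], [-0.79, 2.21], [0.23, 2.52], [-1.04, 4.18], [0, 3.07], [-2.55, 2.55]. Speed limits (rad/s): [2.22, 2.22, 2.57, 3.14, 3.14, 3.14].

## Interface

Orientations are given as [roll, pitch, yaw] about the fixed x, y, z axes, in that order (R = Rz(yaw) Ry(pitch) Rx(roll)).
In Python, from station import ctrl gives the robot as it stands. The module is installed in compiled form; this text tells all that it offers.
- The arm moves only by the tool step_arm, never from a script. Its argument "deltas" is a list of rows, each an object with "dp": the shift along the tool's x, y, z scaled (see below), a list of three; "twist": the turn about the tool's z scaled (see below). In form: [{"dp": [tx, ty, tz], "twist": twist}, ...]. A call has 1 to 12 rows; each row shifts and turns the commanded pose from where the row before left it, along the tool's axes as they then stand; what a row does not reach is not made up. The controller multiplies each number of a shift by 0.04 m and each number of a turn by 4 degrees. A row lasts 1/10 s, in which the tool goes at most 50 mm and 8.59 degrees, less where a joint would pass 70% of its speed; a pose out of reach is approached as far as the arm can. A call with a number of a shift or a turn outside -1 to 1 is refused whole. A call with a gripper value outside its range is refused whole. "gripper" is the opening, from -1 (shut) to 1 (fully open), set as the call begins (left out, the last holds). The fingers move at their own pace and stop on an object; "squeeze" is the grip in N (left out, the last holds). Time passes only in rows, so rows that do not move let the fingers close. It gives the time, the measured TCP pose, the force, the opening and the grip force at its end, in the units of the state.
- ctrl.get_obs(): the state, without advancing time (a new reading comes with each control period).
- ctrl.camera(name): name is "scene" or "top" or "wrist"; returns (picture, depth): 480x640x3 uint8, red, green, blue; 480x640 float32, m along the optical axis (not along the pixel's ray), 0 where there is no reading.
- ctrl.get_calibration(name): a dict with "fx", "fy", "cx", "cy" (pixels), "world_to_cam" (4x4, takes a point from world to camera coordinates); the wrist camera has in their place "hand_eye" (4x4, takes a point from camera to tool coordinates, whose origin is the TCP and whose axes are the flange's). Camera axes: x right, y down, z forward; pixel columns grow to the right and rows downward; lengths in m; the calibration is good to about 2 mm. A picture is of the moment at which its call begins: read the wrist's pose just before it. get_calibration takes no time and is no camera call.
- ctrl.hand_in(): hands the job in; it is judged then, once.
Trained networks look in the newest picture that a camera, given by its name, has taken for a name from the list of things; names that differ only in an ending like _2 or _b are one class to them, and where a whole thing is asked for, a point or a joint stands for the part that bears it (a point fixed in the world has none). Each returns a list of dicts, best first, with "conf" (0 to 1); they miss things now and then, are a little off and sometimes report something else, mostly with a low value. They report only what shows in the picture. A call takes as long as a camera call. They do not tell look-alikes from the thing itself.
- ctrl.spot_in(camera, label): "rect" ([left, top, right, bottom] as shares, 0 to 1, of the picture: columns of its width, rows of its height, round what is visible of it).
- ctrl.cut_out(camera, label): "pixels" (480x640 bool, what is visible of it) and "rect" ([left, top, right, bottom] as shares, 0 to 1, of the picture: columns of its width, rows of its height, round what is visible of it).
The state is a dict: "time_s": time; "qpos": joint angles; "joint_vel": joint speeds; "tau": joint torques, N m; "ee_pos": TCP position; "eef_rot": TCP orientation; "force": force on the tool from outside, world axes, zero at the start; "moment": the same for the moment, N m; "grip_width": finger opening in m; "grip_force": force on a finger pad.
Only numpy, scipy, OpenCV 4.12 (cv2) and the standard library are available. Lean on these libraries where they do the work, as an engineer would, in place of code of your own. Each camera call takes 0.05 s, during which the arm holds its last target. There are 200 camera calls.

## Working session

There is one attempt and no reset: what is moved stays moved. The work goes in short steps, Python scripts to look and compute and a tool call to move; the robot and the scene stay as the last step left them, time stands still between calls to the robot, and variables do not carry over. Pictures are saved under pics/ and viewed, at most 10 in all, crops included, and the job is handed in when it is done.

Besides the shell and the picture viewer there is one more tool, called after "Call:" as name(argument=value, ...), one argument or row to a line, values as JSON. step_arm: Moves the arm, as the interface text tells. Its arguments: {"type":"object","properties":{"deltas":{"type":"array"},"gripper":{"type":"number"},"squeeze":{"type":"number"}},"required":["deltas"]}

```bash
mkdir -p pics
cat > h.py <<'E'
import numpy as np, cv2
from station import ctrl
from scipy.spatial.transform import Rotation as R
def shot(n,tag):
    o=ctrl.get_obs(); p,d=ctrl.camera(n); cv2.imwrite(f'pics/{tag}.png',p[:,:,::-1]); return o,p,d
def cloud(n,d,o=None):
    c=ctrl.get_calibration(n); v,u=np.mgrid[:480,:640]
    P=np.stack([(u-c['cx'])/c['fx']*d,(v-c['cy'])/c['fy']*d,d],-1)
    if n=='wrist':
        T=np.eye(4);T[:3,:3]=R.from_euler('xyz',o['eef_rot']).as_matrix();T[:3,3]=o['ee_pos'];T=T@np.array(c['hand_eye'])
    else: T=np.linalg.inv(c['world_to_cam'])
    W=P@T[:3,:3].T+T[:3,3]; W[d==0]=np.nan; return W
E
python3 - <<'E'
from h import *
for n in ['top','scene']:
    o,p,d=shot(n,n+'0'); W=cloud(n,d); np.save(n+'W',W)
    for l in ['full_block','empty_block','incubator','lid','switch','stick_pot','counter_box']:
        for r in ctrl.cut_out(n,l)[:5]:
            m=r['pixels']; q=W[m]; q=q[~np.isnan(q[:,0])]
            print(n,l,round(r['conf'],2),(np.array(r['rect'])*[640,480,640,480]).astype(int),np.median(q,0).round(3),q.max(0).round(3) if len(q) else '')
print(o)
E
```

```text
top full_block 0.86 [293 323 355 367] [ 0.377 -0.051  0.025] [0.413 0.003 0.065]
top full_block 0.84 [428 120 492 186] [ 0.728 -0.296  0.025] [ 0.801 -0.24   0.064]
top full_block 0.73 [417 338 486 398] [ 0.34  -0.28   0.025] [ 0.388 -0.222  0.065]
top full_block 0.71 [371 246 435 313] [ 0.495 -0.193  0.025] [ 0.557 -0.139  0.064]
top empty_block 0.88 [471 224 517 289] [ 0.535 -0.356  0.024] [ 0.592 -0.321  0.063]
top incubator 0.77 [ 66 202 286 288] [0.535 0.222 0.081] [0.631 0.433 0.232]
top lid 0.64 [ 66 204 137 283] [0.539 0.291 0.177] [0.631 0.431 0.232]
top switch 0.9 [246 242 271 276] [0.528 0.062 0.093] [0.556 0.086 0.122]
top stick_pot 0.81 [346 115 393 166] [ 0.726 -0.124  0.089] [ 0.801 -0.091  0.144]
top counter_box 0.82 [201  89 285 168] [0.763 0.096 0.046] [0.846 0.178 0.072]
top counter_box 0.65 [372 247 435 312] [ 0.495 -0.193  0.025] [ 0.556 -0.139  0.064]
scene full_block 0.97 [165 199 229 241] [ 0.353 -0.284  0.023] [ 0.391 -0.224  0.061]
scene full_block 0.91 [129 329 214 410] [ 0.748 -0.298  0.024] [ 0.798 -0.241  0.062]
scene full_block 0.9 [210 232 265 290] [ 0
[... 674 characters left out ...]
067]
{'time_s': 0.4, 'qpos': array([-1.41562634e+00,  3.00019870e-01,  1.52107867e+00, -1.43815738e-05,
        1.32067504e+00, -6.65925689e-02]), 'joint_vel': array([-4.76993813e-05, -3.00865628e-03, -4.53390877e-05, -1.33236595e-04,
        1.51516610e-03, -1.03759388e-03]), 'tau': array([ 4.57514643e-04, -5.31198907e+01, -3.52602410e+01,  7.08131189e-02,
        2.19082221e-02, -3.98629345e-05]), 'ee_pos': array([ 0.12096366, -0.53649392,  0.20534649]), 'eef_rot': array([-3.14141120e+00,  1.86309105e-06,  2.21766119e-01]), 'force': array([ 0.71523939, -0.55395077,  0.4665622 ]), 'moment': array([ 0.02613797,  0.00055301, -0.03942784]), 'grip_force': 0.0, 'grip_width': 0.09390291501314389}
```

View pics/top0.png

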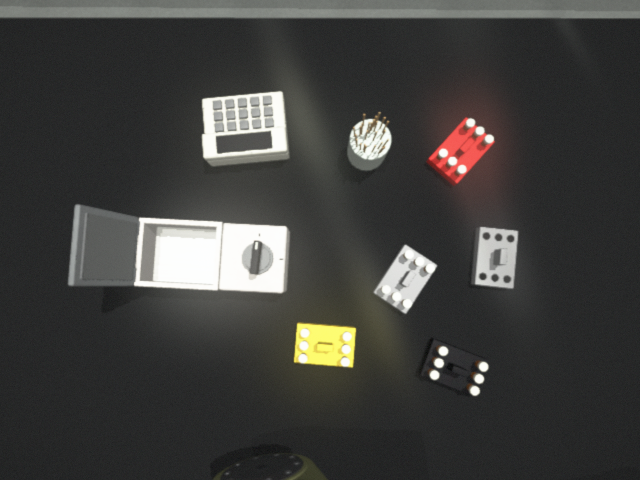

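Run:
```python
import cv2
a=cv2.imread('pics/top0.png');c=cv2.imread('pics/scene0.png')
cr=a[310:410,280:500]
cv2.imwrite('pics/crop_top.png',cv2.resize(a[110:410,280:530],None,fx=2,fy=2,interpolation=2))
cv2.imwrite('pics/crop_scene.png',cv2.resize(c[120:420,110:340],None,fx=2,fy=2))
```

```text
(no output)
```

View pics/crop_top.png

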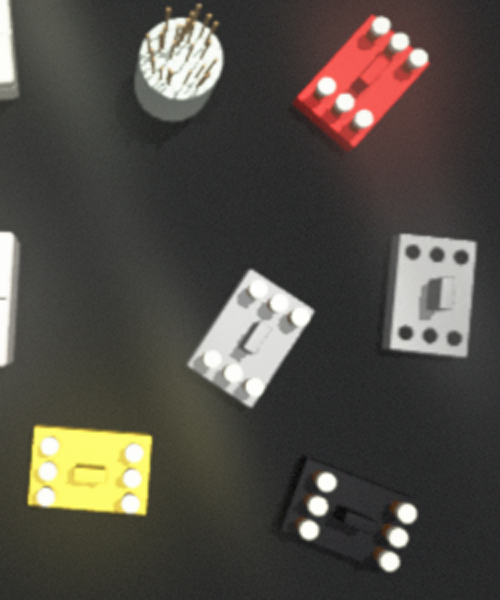

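View pics/scene0.png

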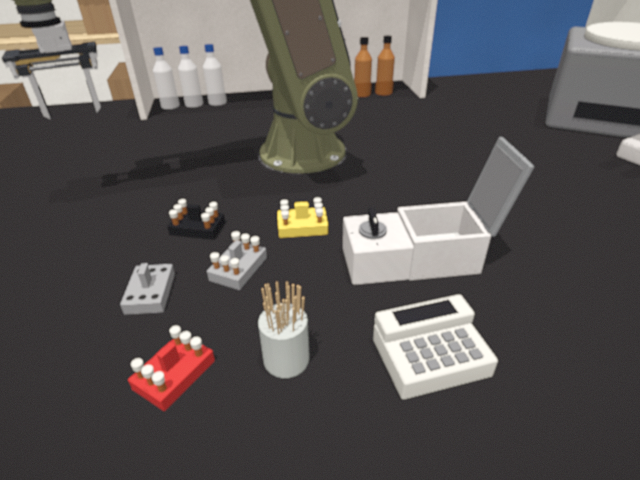

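The top view shows the possible targets: grey with tubes (405,279), grey empty (495,258), red (461,150), black (455,367) and yellow (325,345). I choose the grey one with tubes at (405,279), and the close crop confirms six white caps on grey. The incubator is at left, with its lid open and the switch bar across the console.

Run:
```python
from h import *
def rect(q): 
    (c,s,a)=cv2.minAreaRect((q[:,:2]*1000).astype(np.float32)); return np.round(c,1),np.round(s,1),round(a,1),len(q)
for n in ['top','scene']:
    W=np.load(n+'W.npy'); z=W[...,2]; x=W[...,0]; y=W[...,1]
    b=(abs(x-.5)<.09)&(abs(y+.195)<.08)
    print(n,'blk',rect(W[b&(z>.015)&(z<.032)]), 'fin+caps top', W[b&(z>.045)][:, 2].max())
    f=W[b&(z>.045)&(np.hypot(x-.498,y+.194)<.022)]; print('fin',rect(f),np.median(f[:,2]),f[:,2].max())
    caps=W[b&(z>.045)&(np.hypot(x-.498,y+.194)>.022)]; print('caps',rect(caps))
    i=(x>.4)&(x<.66)&(y>-.02)&(y<.31)
    print('incub top',rect(W[i&(z>.070)&(z<.096)]))
    print('rim',rect(W[i&(z>.0855)&(z<.096)&(y>.11)]))
    print('console',rect(W[i&(z>.07)&(z<.0855)&(y<.12)]))
    fl=W[i&(z>.01)&(z<.03)&(y>.13)]; print('floor',rect(fl) if len(fl) else '',np.median(fl[:,2]))
    s=W[i&(z>.1)&(z<.13)&(y<.12)]; print('sw',rect(s),s[:,2].max())
    l=W[(x>.4)&(x<.66)&(y>.24)&(z>.1)&(z<.26)&(y<.5)]; 
    print('lid',l.min(0),l.max(0)); A=np.c_[l,np.ones(len(l))]; pc=np.linalg.svd(l-l.mean(0),full_matrices=False)[2]; print(pc.round(3),l.mean(0))
W=np.load('topW.npy');print(np.isnan(W[...,0]).mean())
```

```text
top blk (array([ 495. , -196.4]), array([ 70.8, 106.5]), 56.8, 1718) fin+caps top 0.06397610707571111
fin (array([ 494.8, -196. ]), array([12.4, 27.8]), 58.0, 130) 0.059853936502531124 0.06397610707571111
caps (array([ 494.7, -196.2]), array([58.8, 88.4]), 56.5, 385)
incub top (array([532.4, 146.8]), array([256.7, 116.4]), 87.5, 5903)
rim (array([534.8, 202. ]), array([146.1, 116.4]), 87.4, 1550)
console (array([528.9,  70.3]), array([103.6, 116.2]), 87.6, 3176)
floor (array([535.3, 208.5]), array([112.9, 100.4]), 87.4, 3379) 0.01945882130177745
sw (array([528.7,  65.5]), array([12.3, 55.5]), 83.5, 285) 0.12239613742860322
lid [0.48004485 0.26918056 0.10001065] [0.59848941 0.31809901 0.23208119]
[[ 0.018  0.272  0.962]
 [ 0.999 -0.048 -0.005]
 [-0.044 -0.961  0.273]] [0.5384786  0.29193807 0.17618312]
scene blk (array([ 498.3, -196.9]), array([ 74.1, 107.5]), 56.9, 947) fin+caps top 0.06188663409345396
fin (array([ 498. , -197.2]), array([12.4, 29.2]), 58.4, 131) 0.05701932463877313 0.06188663409345396
caps (array([ 498.1, -197.7]), array([58.9, 91. ]), 56.9, 339)
incub top (array([535.2, 148.3]), array([262.7, 120.4]), 87.6, 4233)
rim (array([537.3, 203.6]), array([152.4, 120.3]), 87.4, 1012)
console (array([532.2,  69.5]), array([105. , 118.4]), 87.6, 1712)
floor (array([540.3, 201.6]), array([138.3, 114.2]), 87.4, 880) 0.020588088045757125
sw (array([530.2,  64.2]), array([12. , 59.4]), 83.5, 189) 0.11933523543337765
lid [0.48153671 0.26751336 0.10017494] [0.60173846 0.31385118 0.22899447]
[[-0.072  0.263  0.962]
 [-0.997 -0.004 -0.074]
 [-0.016 -0.965  0.263]] [0.5523749  0.28892633 0.16941224]
0.004039713541666667
```

Call:
step_arm(
  deltas=[
    {"dp":[0.9,-0.5,0],"twist":0},
    {"dp":[0.9,-0.5,0],"twist":0},
    {"dp":[0.9,-0.5,0],"twist":0},
    {"dp":[0.9,-0.5,0],"twist":0},
    {"dp":[0.9,-0.5,0],"twist":0},
    {"dp":[0.9,-0.5,0],"twist":0},
    {"dp":[0.9,-0.5,0],"twist":0},
    {"dp":[0.9,-0.5,0],"twist":0},
    {"dp":[0.9,-0.5,0],"twist":0},
    {"dp":[0.9,-0.5,0],"twist":0},
    {"dp":[0.9,-0.5,0],"twist":0},
    {"dp":[0.9,-0.5,0],"twist":0},
  ],
)

```text
time_s: 2.0
ee_pos: [0.4907, -0.206, 0.2056]
eef_rot: [3.141, -0.0, 0.222]
force: [0.8, -0.6, 0.4]
grip_width: 0.094
grip_force: 0.0
```

Call:
step_arm(
  deltas=[
    {"dp":[0,0,0],"twist":-1},
    {"dp":[0,0,0],"twist":-1},
    {"dp":[0,0,0],"twist":-1},
    {"dp":[0,0,0],"twist":-1},
    {"dp":[0,0,0],"twist":-1},
    {"dp":[0,0,0],"twist":-1},
    {"dp":[0,0,0],"twist":-1},
    {"dp":[0,0,0],"twist":-1},
    {"dp":[0,0,0],"twist":-1},
    {"dp":[0,0,0],"twist":-1},
    {"dp":[0,0,0],"twist":-1},
    {"dp":[0,0,0],"twist":-1},
  ],
)

```text
time_s: 3.2
ee_pos: [0.4896, -0.2074, 0.2055]
eef_rot: [3.142, -0.0, 1.062]
force: [0.1, -0.3, 0.8]
grip_width: 0.0942
grip_force: 0.0
```

Call:
step_arm(
  deltas=[
    {"dp":[0,0,0],"twist":-1},
    {"dp":[0,0,0],"twist":-1},
    {"dp":[0,0,0],"twist":-1},
    {"dp":[0,0,0],"twist":-1},
    {"dp":[0,0,0],"twist":-1},
    {"dp":[0,0,0],"twist":-1},
    {"dp":[0,0,0],"twist":-1},
    {"dp":[0,0,0],"twist":-1},
    {"dp":[0,0,0],"twist":-1},
    {"dp":[0,0,0],"twist":-1},
    {"dp":[0,0,0],"twist":-1},
    {"dp":[0,0,0],"twist":-1},
  ],
)

```text
time_s: 4.4
ee_pos: [0.4896, -0.2074, 0.2055]
eef_rot: [3.142, 0.0, 1.9]
force: [-0.1, 0.3, -0.7]
grip_width: 0.0939
grip_force: 0.0
```

Call:
step_arm(
  deltas=[
    {"dp":[0,0,0],"twist":-1},
    {"dp":[0,0,0],"twist":-1},
    {"dp":[0,0,0],"twist":-1},
    {"dp":[0,0,0],"twist":-1},
    {"dp":[0,0,0],"twist":-1},
    {"dp":[0,0,0],"twist":-1},
    {"dp":[0,0,0],"twist":-1},
    {"dp":[0,0,0],"twist":-1},
    {"dp":[0,0,0],"twist":-1},
    {"dp":[0,0,0],"twist":-0.5},
    {"dp":[0,0,0],"twist":0},
    {"dp":[0,0,0],"twist":0},
  ],
)

```text
time_s: 5.6
ee_pos: [0.4896, -0.2074, 0.2055]
eef_rot: [3.142, 0.0, 2.559]
force: [-0.3, -0.6, 0.6]
grip_width: 0.0943
grip_force: 0.0
```

```bash
cat >> h.py <<'E'
def to(goal,psi=None):
    o=ctrl.get_obs(); d=np.array(goal)-o['ee_pos']; M=R.from_euler('xyz',o['eef_rot']).as_matrix()
    print('dp units',(M.T@d/.04).round(2),'twist units',None if psi is None else round(-np.degrees(psi-o['eef_rot'][2])/4,2))
E
python3 - <<'E'
from h import *
o,p,d=shot('wrist','w1'); W=cloud('wrist',d,o)
rs=ctrl.cut_out('wrist','full_block')
for r in rs[:3]:
    q=W[r['pixels']]; q=q[~np.isnan(q[:,0])]; t=q[(q[:,2]>.015)&(q[:,2]<.033)]
    print(r['conf'],r['rect'],cv2.minAreaRect((t[:,:2]*1000).astype(np.float32)))
    c=np.array(cv2.minAreaRect((t[:,:2]*1000).astype(np.float32))[0])/1000
    f=q[(q[:,2]>.045)&(np.hypot(*(q[:,:2]-c).T)<.022)]; print('fin',cv2.minAreaRect((f[:,:2]*1000).astype(np.float32)) if len(f) else 0,f[:,2].max() if len(f) else 0)
to([.4965,-.1965,.029],np.radians(146.8))
E
```

```text
0.94 [0.5184, 0.8144, 0.6298, 0.9156] ((713.867919921875, -285.8810119628906), (70.27456665039062, 56.3078498840332), 48.6788215637207)
fin ((703.2357788085938, -278.7510681152344), (40.8773307800293, 13.189128875732422), 55.401405334472656) 0.05641209625069382
0.91 [0.4542, 0.3379, 0.5753, 0.5715] ((495.242431640625, -197.9934844970703), (70.10165405273438, 106.03148651123047), 56.70074462890625)
fin ((494.9771728515625, -197.69334411621094), (11.694108963012695, 27.82953453063965), 56.840579986572266) 0.06276621299531038
0.66 [0.1369, 0.1619, 0.3541, 0.3717] ((336.7721252441406, -284.9209899902344), (106.6661376953125, 70.37264251708984), 69.28741455078125)
fin ((337.0809326171875, -284.7474365234375), (28.456876754760742, 12.307245254516602), 68.97561645507812) 0.06245217998729119
dp units [0.01 0.32 4.41] twist units -0.04
```

View pics/w1.png

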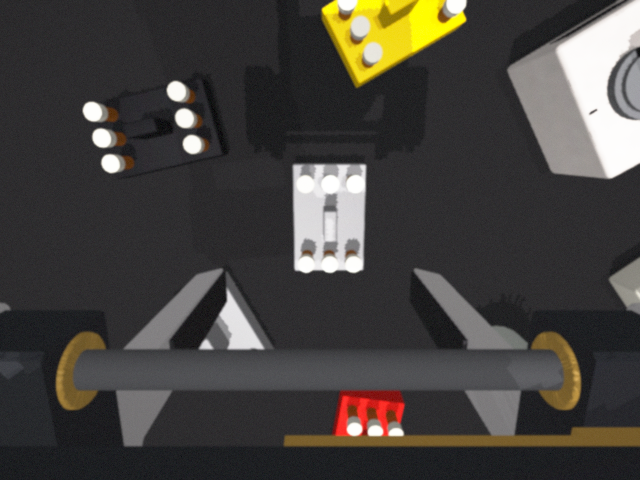

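The wrist picture shows the grey block with tubes at (330,218), square to the fingers. I'll go down onto its fin.

Call:
step_arm(
  deltas=[
    {"dp":[0,0.3,0.5],"twist":0},
    {"dp":[0,0,0.8],"twist":0},
    {"dp":[0,0,0.8],"twist":0},
    {"dp":[0,0,0.8],"twist":0},
    {"dp":[0,0,0.6],"twist":0},
    {"dp":[0,0,0.4],"twist":0},
    {"dp":[0,0,0.3],"twist":0},
    {"dp":[0,0,0.2],"twist":0},
    {"dp":[0,0,0],"twist":0},
    {"dp":[0,0,0],"twist":0},
  ],
)

```text
time_s: 6.7
ee_pos: [0.4965, -0.1975, 0.03]
eef_rot: [3.141, 0.001, 2.56]
force: [0.9, -0.5, 0.6]
grip_width: 0.0942
grip_force: 0.0
```

Call:
step_arm(
  deltas=[
    {"dp":[0,0,0],"twist":0},
    {"dp":[0,0,0],"twist":0},
    {"dp":[0,0,0],"twist":0},
    {"dp":[0,0,0],"twist":0},
    {"dp":[0,0,0],"twist":0},
    {"dp":[0,0,0],"twist":0},
    {"dp":[0,0,0],"twist":0},
    {"dp":[0,0,0],"twist":0},
  ],
  gripper=-1,
  squeeze=40,
)

```text
time_s: 7.5
ee_pos: [0.4962, -0.1973, 0.0294]
eef_rot: [-3.142, -0.0, 2.561]
force: [0.3, 0.1, 0.3]
grip_width: 0.0337
grip_force: 0.0
```

Call:
step_arm(
  deltas=[
    {"dp":[0,0,0],"twist":0},
    {"dp":[0,0,0],"twist":0},
    {"dp":[0,0,0],"twist":0},
    {"dp":[0,0,0],"twist":0},
    {"dp":[0,0,0],"twist":0},
    {"dp":[0,0,0],"twist":0},
  ],
)

```text
time_s: 8.1
ee_pos: [0.4961, -0.1975, 0.0295]
eef_rot: [-3.141, 0.0, 2.561]
force: [-1.7, -1.9, 0.5]
grip_width: 0.0115
grip_force: 40.0
```

Call:
step_arm(
  deltas=[
    {"dp":[0,0,-0.2],"twist":0},
    {"dp":[0,0,-0.4],"twist":0},
    {"dp":[0,0,-0.6],"twist":0},
    {"dp":[0,0,-0.8],"twist":0},
    {"dp":[0,0,-0.8],"twist":0},
    {"dp":[0,0,-0.8],"twist":0},
    {"dp":[0,0,-0.5],"twist":0},
    {"dp":[0,0,-0.2],"twist":0},
    {"dp":[0,0,0],"twist":0},
  ],
)

```text
time_s: 9.0
ee_pos: [0.4963, -0.1972, 0.2019]
eef_rot: [3.141, 0.001, 2.561]
force: [-0.8, 0.6, -4.6]
grip_width: 0.0117
grip_force: 40.0
```

Call:
step_arm(
  deltas=[
    {"dp":[0,0,0],"twist":0.5},
    {"dp":[0,0,0],"twist":1},
    {"dp":[0,0,0],"twist":1},
    {"dp":[0,0,0],"twist":1},
    {"dp":[0,0,0],"twist":1},
    {"dp":[0,0,0],"twist":1},
    {"dp":[0,0,0],"twist":1},
    {"dp":[0,0,0],"twist":1},
    {"dp":[0,0,0],"twist":1},
    {"dp":[0,0,0],"twist":1},
    {"dp":[0,0,0],"twist":1},
    {"dp":[0,0,0],"twist":1},
  ],
)

```text
time_s: 10.2
ee_pos: [0.4956, -0.197, 0.1996]
eef_rot: [-3.139, -0.002, 1.755]
force: [0.4, 0.3, -3.7]
grip_width: 0.0117
grip_force: 40.0
```

Call:
step_arm(
  deltas=[
    {"dp":[0,0,0],"twist":1},
    {"dp":[0,0,0],"twist":1},
    {"dp":[0,0,0],"twist":0.9},
    {"dp":[0,0,0],"twist":0.4},
    {"dp":[0.2,0,0],"twist":0},
    {"dp":[0.5,0,0],"twist":0},
    {"dp":[0.8,0,0],"twist":0},
    {"dp":[0.9,0.1,0],"twist":0},
    {"dp":[0.9,0.1,0],"twist":0},
    {"dp":[0.9,0.1,0],"twist":0},
    {"dp":[0.9,0.1,0],"twist":0},
  ],
)

```text
time_s: 11.3
ee_pos: [0.5207, 0.0078, 0.201]
eef_rot: [-3.141, -0.0, 1.529]
force: [0.2, 0.2, -4.1]
grip_width: 0.0117
grip_force: 40.0
```

Call:
step_arm(
  deltas=[
    {"dp":[0.9,0.1,0],"twist":0},
    {"dp":[0.9,0.1,0],"twist":0},
    {"dp":[0.9,0,0],"twist":0},
    {"dp":[0.8,0,0],"twist":0},
    {"dp":[0.7,0,0],"twist":0},
    {"dp":[0.5,0,0],"twist":0},
    {"dp":[0.1,0,0],"twist":0},
    {"dp":[0,0,0],"twist":0},
    {"dp":[0,0,0],"twist":0},
  ],
)

```text
time_s: 12.2
ee_pos: [0.5372, 0.1966, 0.2012]
eef_rot: [-3.141, 0.0, 1.527]
force: [0.3, -0.3, -3.8]
grip_width: 0.0118
grip_force: 40.0
```

Run:
```python
from h import *
to([.5355,.2025,.05],np.radians(87.5)); print(ctrl.get_obs()['grip_force'])
o,p,d=shot('wrist','w2');W=cloud('wrist',d,o)
rect=lambda q:cv2.minAreaRect((q[:,:2]*1000).astype(np.float32))
x,y,z=W[...,0],W[...,1],W[...,2]
m=(abs(x-.535)<.08)&(y>.1)&(y<.3)
print('rim',rect(W[m&(z>.085)&(z<.096)]))
print('top of held block',rect(W[(z>.185)&(z<.205)&(abs(x-.535)<.08)&(abs(y-.2)<.08)]))
```

```text
dp units [ 0.15 -0.05  3.78] twist units 0.0
39.99881565570831
rim ((535.0322265625, 202.80557250976562), (139.14871215820312, 116.43584442138672), 87.336181640625)
top of held block ((537.9758911132812, 204.29200744628906), (93.19290161132812, 70.25623321533203), 87.44676971435547)
```

View pics/w2.png

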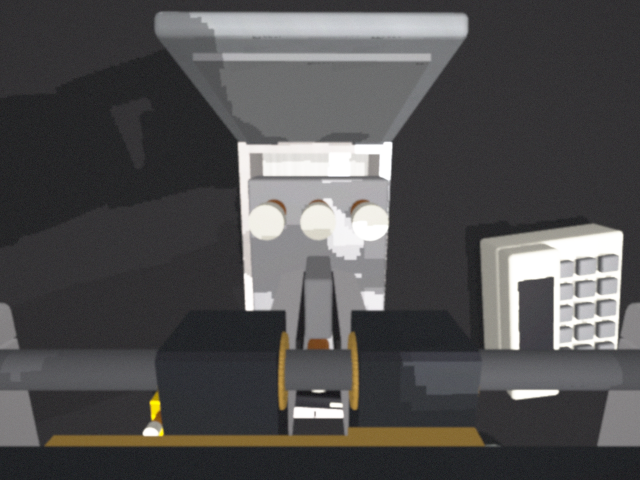

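The wrist picture shows the block (about 318,220) square over the open chamber, with the lid behind. I'll lower it.

Call:
step_arm(
  deltas=[
    {"dp":[0.15,-0.05,0.2],"twist":0},
    {"dp":[0,0,0.5],"twist":0},
    {"dp":[0,0,0.6],"twist":0},
    {"dp":[0,0,0.6],"twist":0},
    {"dp":[0,0,0.6],"twist":0},
    {"dp":[0,0,0.5],"twist":0},
    {"dp":[0,0,0.4],"twist":0},
    {"dp":[0,0,0.2],"twist":0},
    {"dp":[0,0,0.05],"twist":0},
    {"dp":[0,0,0],"twist":0},
    {"dp":[0,0,0],"twist":0},
  ],
)

```text
time_s: 13.35
ee_pos: [0.5361, 0.2034, 0.0563]
eef_rot: [3.14, -0.0, 1.527]
force: [-0.1, 0.8, -4.1]
grip_width: 0.0114
grip_force: 40.0
```

Call:
step_arm(
  deltas=[
    {"dp":[0,0,0.05],"twist":0},
    {"dp":[0,0,0.03],"twist":0},
    {"dp":[0,0,0],"twist":0},
    {"dp":[0,0,0],"twist":0},
  ],
)

```text
time_s: 13.75
ee_pos: [0.5357, 0.2034, 0.0523]
eef_rot: [3.141, -0.0, 1.527]
force: [0.2, 0.1, -4.2]
grip_width: 0.0114
grip_force: 40.0
```

Call:
step_arm(
  deltas=[
    {"dp":[0,0,0.03],"twist":0},
    {"dp":[0,0,0.03],"twist":0},
    {"dp":[0,0,0],"twist":0},
    {"dp":[0,0,0],"twist":0},
  ],
)

```text
time_s: 14.15
ee_pos: [0.5356, 0.2033, 0.0498]
eef_rot: [-3.141, 0.0, 1.527]
force: [0.5, -0.1, -4.4]
grip_width: 0.0116
grip_force: 40.0
```

Call:
step_arm(
  deltas=[
    {"dp":[0,0,0.02],"twist":0},
    {"dp":[0,0,0.02],"twist":0},
    {"dp":[0,0,0],"twist":0},
  ],
)

```text
time_s: 14.45
ee_pos: [0.5358, 0.2034, 0.0495]
eef_rot: [3.141, -0.0, 1.527]
force: [-6.4, -2.3, 9.9]
grip_width: 0.0122
grip_force: 40.0
```

Contact with the floor. I'll open to about 35 mm, wait, then rise.

Call:
step_arm(
  deltas=[
    {"dp":[0,0,0],"twist":0},
    {"dp":[0,0,0],"twist":0},
    {"dp":[0,0,0],"twist":0},
    {"dp":[0,0,0],"twist":0},
    {"dp":[0,0,0],"twist":0},
  ],
  gripper=-0.25,
)

```text
time_s: 14.95
ee_pos: [0.5357, 0.2034, 0.0482]
eef_rot: [-3.142, -0.0, 1.527]
force: [-0.2, -0.9, -0.3]
grip_width: 0.0351
grip_force: 0.0
```

Call:
step_arm(
  deltas=[
    {"dp":[0,0,-0.3],"twist":0},
    {"dp":[0,0,-0.5],"twist":0},
    {"dp":[0,0,-0.8],"twist":0},
    {"dp":[0,0,-0.8],"twist":0},
    {"dp":[0,0,-0.8],"twist":0},
    {"dp":[0,0,-0.8],"twist":0},
    {"dp":[0,0,-0.8],"twist":0},
    {"dp":[0,0,-0.5],"twist":0},
    {"dp":[0,0,-0.3],"twist":0},
    {"dp":[0,0,0],"twist":0},
  ],
)

```text
time_s: 15.95
ee_pos: [0.5359, 0.2034, 0.274]
eef_rot: [3.139, -0.001, 1.527]
force: [0.6, -0.1, -0.2]
grip_width: 0.0354
grip_force: 0.0
```

Run:
```python
from h import *
o,p,d=shot('top','t2');W=cloud('top',d)
rect=lambda q:cv2.minAreaRect((q[:,:2]*1000).astype(np.float32))
o2,p,dw=shot('wrist','w3');V=cloud('wrist',dw,o2)
for W in (W,V):
    x,y,z=W[...,0],W[...,1],W[...,2]
    q=W[(abs(x-.535)<.047)&(abs(y-.203)<.06)&(z>.04)&(z<.05)]; print(len(q),rect(q),np.median(q[:,2]), np.linalg.lstsq(np.c_[q[:,:2],np.ones(len(q))],q[:,2],rcond=None)[0])
    l=W[(abs(x-.535)<.05)&(y>.25)&(y<.5)&(z>.12)&(z<.3)]; print(l.max(0),np.linalg.svd(l-l.mean(0),full_matrices=False)[2][2],l.mean(0))
print(o['ee_pos'],o['eef_rot'],o['grip_width'])
```

```text
1708 ((540.2194213867188, 208.0609130859375), (111.59647369384766, 77.9831771850586), 87.5274658203125) 0.04435267162389267 [-0.00293618  0.00125576  0.04568013]
[0.57066218 0.28689301 0.15941035] [-0.05966065 -0.96686984  0.24820016] [0.54600114 0.28080122 0.13983364]
4460 ((535.9832153320312, 204.53675842285156), (105.51579284667969, 69.91563415527344), 87.53858184814453) 0.04426787317537992 [7.79546859e-04 1.20980849e-05 4.38823030e-02]
[0.58498575 0.3166096  0.23019959] [-0.04961968 -0.94956488  0.3096198 ] [0.53561031 0.29765266 0.19867516]
[0.53594036 0.20341172 0.27396126] [ 3.13910219e+00 -9.14756752e-04  1.52726800e+00] 0.03540518229638023
```

The block sits flat and centred. I'll close the fingers, pass over the lid and descend behind it.

Call:
step_arm(
  deltas=[
    {"dp":[0.3,0,0],"twist":0},
    {"dp":[0.6,0,0],"twist":0},
    {"dp":[0.8,0,0],"twist":0},
    {"dp":[0.8,0,0],"twist":0},
    {"dp":[0.7,0,0],"twist":0},
    {"dp":[0.4,0,0],"twist":0},
    {"dp":[0.2,0,0],"twist":0},
    {"dp":[0,0,0],"twist":0},
    {"dp":[0,0,0],"twist":0},
  ],
  gripper=-1,
  squeeze=10,
)

```text
time_s: 16.95
ee_pos: [0.5422, 0.3548, 0.2719]
eef_rot: [-3.141, 0.0, 1.527]
force: [0.7, -0.7, 0.2]
grip_width: 0.0006
grip_force: 0.0
```

Call:
step_arm(
  deltas=[
    {"dp":[0,0,0.3],"twist":0},
    {"dp":[0,0,0.6],"twist":0},
    {"dp":[0,0,0.6],"twist":0},
    {"dp":[0,0,0.4],"twist":0},
    {"dp":[0,0,0.1],"twist":0},
    {"dp":[0,0,0],"twist":0},
  ],
)

```text
time_s: 17.55
ee_pos: [0.5422, 0.3546, 0.1918]
eef_rot: [-3.141, 0.0, 1.527]
force: [0.2, 0.6, 0.5]
grip_width: 0.0007
grip_force: 0.0
```

Call:
step_arm(
  deltas=[
    {"dp":[-0.2,0,0],"twist":0},
    {"dp":[-0.3,0,0],"twist":0},
    {"dp":[-0.3,0,0],"twist":0},
    {"dp":[-0.3,0,0],"twist":0},
    {"dp":[-0.3,0,0],"twist":0},
    {"dp":[-0.2,0,0],"twist":0},
    {"dp":[0,0,0],"twist":0},
    {"dp":[0,0,0],"twist":0},
  ],
)

```text
time_s: 18.35
ee_pos: [0.5395, 0.291, 0.1921]
eef_rot: [-3.141, 0.0, 1.527]
force: [0.4, 0.8, -0.4]
grip_width: 0.0002
grip_force: 0.0
```

Call:
step_arm(
  deltas=[
    {"dp":[-0.35,0,0],"twist":0},
    {"dp":[-0.35,0,0],"twist":0},
    {"dp":[-0.33,0,0.1],"twist":0},
    {"dp":[-0.33,0,0.1],"twist":0},
    {"dp":[-0.3,0,0.15],"twist":0},
    {"dp":[-0.3,0,0.2],"twist":0},
    {"dp":[0,0,0],"twist":0},
    {"dp":[0,0,0],"twist":0},
  ],
)

```text
time_s: 19.15
ee_pos: [0.5361, 0.2126, 0.17]
eef_rot: [-3.141, 0.0, 1.527]
force: [-0.3, -0.5, -0.3]
grip_width: 0.0005
grip_force: 0.0
```

Run:
```python
from h import *
o,p,d=shot('scene','s3');W=cloud('scene',d)
cv2.imwrite('pics/s3c.png',cv2.resize(p[100:300,300:560,::-1],None,fx=2,fy=2))
print(o['ee_pos'],o['force'])
```

```text
[0.53610816 0.21255128 0.17004639] [-0.26216208 -0.47015326 -0.3053224 ]
```

View pics/s3c.png

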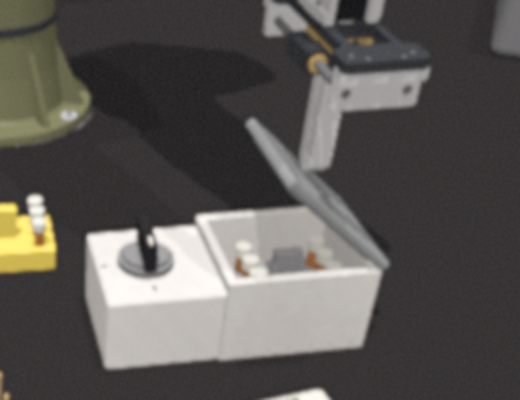

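The crop shows the fingers (320,150) pushing the lid, now at about 45°, with the block inside the chamber. I'll follow the arc down.

Call:
step_arm(
  deltas=[
    {"dp":[-0.22,0,0.25],"twist":0},
    {"dp":[-0.2,0,0.25],"twist":0},
    {"dp":[-0.15,0,0.3],"twist":0},
    {"dp":[-0.1,0,0.3],"twist":0},
    {"dp":[-0.05,0,0.2],"twist":0},
    {"dp":[-0.05,0,0.15],"twist":0},
    {"dp":[0,0,0.1],"twist":0},
    {"dp":[0,0,0.1],"twist":0},
    {"dp":[0,0,0.1],"twist":0},
    {"dp":[0,0,0],"twist":0},
    {"dp":[0,0,0],"twist":0},
  ],
)

```text
time_s: 20.3
ee_pos: [0.5348, 0.1824, 0.1003]
eef_rot: [3.141, -0.0, 1.527]
force: [0.3, -0.5, 0.4]
grip_width: 0.0005
grip_force: 0.5
```

Call:
step_arm(
  deltas=[
    {"dp":[0,0,0.03],"twist":0},
    {"dp":[0,0,0.03],"twist":0},
    {"dp":[0,0,0.03],"twist":0},
    {"dp":[0,0,0],"twist":0},
    {"dp":[0,0,0],"twist":0},
  ],
)

```text
time_s: 20.8
ee_pos: [0.5351, 0.1824, 0.0998]
eef_rot: [3.14, -0.001, 1.528]
force: [-15.1, -4.8, 34.5]
grip_width: 0.0002
grip_force: 17.0
```

Call:
step_arm(
  deltas=[
    {"dp":[0,0,-0.4],"twist":0},
    {"dp":[0,0,-0.8],"twist":0},
    {"dp":[-0.4,0,-0.8],"twist":0},
    {"dp":[-0.7,0,-0.5],"twist":0},
    {"dp":[-0.8,0,0],"twist":0},
    {"dp":[-0.6,0,0],"twist":0},
    {"dp":[-0.4,0,0],"twist":0},
    {"dp":[0,0,0],"twist":-1},
    {"dp":[0,0,0],"twist":-1},
    {"dp":[0,0,0],"twist":-1},
    {"dp":[0,0,0],"twist":-1},
    {"dp":[0,0,0],"twist":-1},
  ],
  gripper=0.06,
)

```text
time_s: 22.0
ee_pos: [0.5297, 0.0665, 0.1964]
eef_rot: [-3.141, -0.0, 1.88]
force: [-0.3, 0.1, 0.6]
grip_width: 0.0494
grip_force: 0.0
```

Call:
step_arm(
  deltas=[
    {"dp":[0,0,0],"twist":-1},
    {"dp":[0,0,0],"twist":-1},
    {"dp":[0,0,0],"twist":-1},
    {"dp":[0,0,0],"twist":-1},
    {"dp":[0,0,0],"twist":-1},
    {"dp":[0,0,0],"twist":-1},
    {"dp":[0,0,0],"twist":-1},
    {"dp":[0,0,0],"twist":-1},
    {"dp":[0,0,0],"twist":-1},
    {"dp":[0,0,0],"twist":-1},
    {"dp":[0,0,0],"twist":-1},
    {"dp":[0,0,0],"twist":-1},
  ],
)

```text
time_s: 23.2
ee_pos: [0.5297, 0.0666, 0.1964]
eef_rot: [3.142, -0.0, 2.717]
force: [0.2, -0.7, 0.2]
grip_width: 0.05
grip_force: 0.0
```

Call:
step_arm(
  deltas=[
    {"dp":[0,0,0],"twist":-1},
    {"dp":[0,0,0],"twist":-1},
    {"dp":[0,0,0],"twist":-1},
    {"dp":[0,0,0],"twist":-1},
    {"dp":[0,0,0],"twist":-0.5},
    {"dp":[0,0,0],"twist":0},
    {"dp":[0,0,0],"twist":0},
  ],
)

```text
time_s: 23.9
ee_pos: [0.5297, 0.0664, 0.1965]
eef_rot: [-3.142, -0.0, 3.027]
force: [0.7, -1.1, -0.5]
grip_width: 0.0499
grip_force: 0.0
```

Run:
```python
from h import *
o,p,d=shot('wrist','w4'); W=cloud('wrist',d,o); x,y,z=W[...,0],W[...,1],W[...,2]
rect=lambda q:cv2.minAreaRect((q[:,:2]*1000).astype(np.float32))
s=W[(abs(x-.53)<.05)&(abs(y-.066)<.04)&(z>.105)&(z<.13)]; print('sw',len(s),rect(s) if len(s) else 0,np.median(s[:,2]))
l=W[(abs(x-.535)<.05)&(y>.13)&(y<.27)&(z>.08)&(z<.13)]; 
if len(l): print('lid',len(l),np.median(l[:,2]),np.linalg.lstsq(np.c_[l[:,:2],np.ones(len(l))],l[:,2],rcond=None)[0])
to([.5295,.0665,.092],np.radians(173.5)); print(o['ee_pos'])
```

```text
sw 1283 ((528.9905395507812, 63.90058898925781), (11.702262878417969, 55.930904388427734), 83.48584747314453) 0.1171828049570377
lid 23742 0.09953135691212148 [0.00070613 0.00123699 0.09890755]
dp units [0.01 0.   2.61] twist units -0.01
[0.52969776 0.06641121 0.19650501]
```

View pics/w4.png

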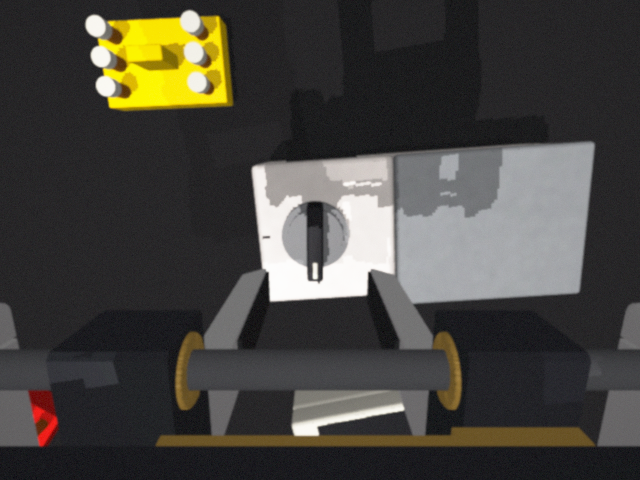

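The wrist picture shows the lid shut and the switch bar (315,240) aligned with the fingers. I'll grip it and turn.

Call:
step_arm(
  deltas=[
    {"dp":[0,-0.03,0.3],"twist":0},
    {"dp":[0,0,0.6],"twist":0},
    {"dp":[0,0,0.6],"twist":0},
    {"dp":[0,0,0.5],"twist":0},
    {"dp":[0,0,0.4],"twist":0},
    {"dp":[0,0,0.2],"twist":0},
    {"dp":[0,0,0],"twist":0},
  ],
)

```text
time_s: 24.65
ee_pos: [0.5289, 0.065, 0.0914]
eef_rot: [-3.141, -0.002, 3.028]
force: [-0.7, 0.2, 0.8]
grip_width: 0.05
grip_force: 0.0
```

Call:
step_arm(
  deltas=[
    {"dp":[0,0,0],"twist":0},
    {"dp":[0,0,0],"twist":0},
    {"dp":[0,0,0],"twist":0},
    {"dp":[0,0,0],"twist":0},
    {"dp":[0,0,0],"twist":0},
    {"dp":[0,0,0],"twist":0},
    {"dp":[0,0,0],"twist":0},
    {"dp":[0,0,0],"twist":0},
  ],
  gripper=-1,
  squeeze=30,
)

```text
time_s: 25.45
ee_pos: [0.5296, 0.0641, 0.0929]
eef_rot: [-3.14, 0.0, 3.028]
force: [-1.4, -7.5, 2.9]
grip_width: 0.0116
grip_force: 30.0
```

Call:
step_arm(
  deltas=[
    {"dp":[0,0,0],"twist":0.5},
    {"dp":[0,0,0],"twist":1},
    {"dp":[0,0,0],"twist":1},
    {"dp":[0,0,0],"twist":1},
    {"dp":[0,0,0],"twist":1},
    {"dp":[0,0,0],"twist":1},
    {"dp":[0,0,0],"twist":1},
    {"dp":[0,0,0],"twist":1},
    {"dp":[0,0,0],"twist":1},
    {"dp":[0,0,0],"twist":1},
    {"dp":[0,0,0],"twist":1},
    {"dp":[0,0,0],"twist":1},
  ],
)

```text
time_s: 26.65
ee_pos: [0.5291, 0.0633, 0.0929]
eef_rot: [-3.139, 0.001, 2.222]
force: [-5.8, -13.6, 6.3]
grip_width: 0.0117
grip_force: 30.0
```

Call:
step_arm(
  deltas=[
    {"dp":[0,0,0],"twist":1},
    {"dp":[0,0,0],"twist":1},
    {"dp":[0,0,0],"twist":1},
    {"dp":[0,0,0],"twist":1},
    {"dp":[0,0,0],"twist":1},
    {"dp":[0,0,0],"twist":1},
    {"dp":[0,0,0],"twist":1},
    {"dp":[0,0,0],"twist":1},
    {"dp":[0,0,0],"twist":1},
    {"dp":[0,0,0],"twist":0.8},
    {"dp":[0,0,0],"twist":0},
    {"dp":[0,0,0],"twist":0},
  ],
)

```text
time_s: 27.85
ee_pos: [0.5284, 0.0631, 0.0929]
eef_rot: [-3.138, 0.003, 1.541]
force: [-12.2, -15.8, 10.2]
grip_width: 0.0121
grip_force: 30.0
```

Call:
step_arm(
  deltas=[
    {"dp":[0,0,0],"twist":0},
    {"dp":[0,0,0],"twist":0},
    {"dp":[0,0,0],"twist":0},
    {"dp":[0,0,0],"twist":0},
    {"dp":[0,0,0],"twist":0},
  ],
  gripper=0,
)

```text
time_s: 28.35
ee_pos: [0.5296, 0.0652, 0.0926]
eef_rot: [3.142, -0.0, 1.541]
force: [-0.3, -0.2, 0.4]
grip_width: 0.0459
grip_force: 0.0
```

Call:
step_arm(
  deltas=[
    {"dp":[0,0,-0.3],"twist":0},
    {"dp":[0,0,-0.6],"twist":0},
    {"dp":[0,0,-0.8],"twist":0},
    {"dp":[0,0,-0.8],"twist":0},
    {"dp":[0,0,-0.6],"twist":0},
    {"dp":[0,0,-0.3],"twist":0},
    {"dp":[0,0,0],"twist":0},
    {"dp":[0,0,0],"twist":0},
  ],
)

```text
time_s: 29.15
ee_pos: [0.5292, 0.0651, 0.2277]
eef_rot: [-3.14, 0.0, 1.541]
force: [-0.0, 0.3, 0.1]
grip_width: 0.0469
grip_force: 0.0
```

Run:
```python
from h import *
o,p,d=shot('wrist','w5'); W=cloud('wrist',d,o); x,y,z=W[...,0],W[...,1],W[...,2]
rect=lambda q:cv2.minAreaRect((q[:,:2]*1000).astype(np.float32))
s=W[(abs(x-.53)<.04)&(abs(y-.066)<.05)&(z>.108)&(z<.13)]; print('sw',len(s),rect(s) if len(s) else 0)
l=W[(abs(x-.535)<.05)&(y>.14)&(y<.27)&(z>.08)&(z<.13)]
print('lid',len(l),np.median(l[:,2]),np.linalg.lstsq(np.c_[l[:,:2],np.ones(len(l))],l[:,2],rcond=None)[0]); print(o['ee_pos'],o['force'],o['grip_width'])
```

```text
sw 1010 ((528.5880737304688, 64.7063980102539), (55.334720611572266, 12.005685806274414), 88.03221893310547)
lid 18343 0.09938054815750347 [0.00048297 0.00119824 0.09889622]
[0.52921078 0.06506186 0.22769389] [-0.03846784  0.33175773  0.13883574] 0.04693709625374366
```

```bash
python3 -c "
from station import ctrl
print(ctrl.hand_in())"
```

```text
the job is handed in; nothing more can be done
None
```

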